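Lay the thick deck plug in the bronze fitting box

ROBOT

A 6-joint arm with a two-finger parallel gripper is mounted at the origin on the work surface. World frame = base frame: x ahead of the robot, y to its left, z up, the work surface at z = 0. Lengths are in m, angles in rad, forces in N, time in s.
With the tool pointing down it reaches from about 0.225 to 0.875 m from the base axis. Payload 3.4 kg.
Tool frame: the origin (TCP) lies between the finger pads; the fingertips stand 8 mm ahead of it and the grasp point (between the pads) lies 11 mm behind it; z points along the fingers, y is the line along which they close (so a half turn about z gives the same grasp; the last joint's range is limited). The gripper opens to 85 mm and grips with 20 to 120 N. Pads are 22 mm wide; open, the fingers measure 114 mm over their backs; the gripper's body (76 mm by 85 mm) begins 54 mm behind the grasp point. The pads swing forward as they close: fully open they stand 13 mm farther back than shut.
Start: joints at [-1.377, 0.276, 1.505, -0, 1.361, -0.121], TCP at [0.178, -0.547, 0.218] pointing down, gripper open.
Joint ranges: [-2.89, 2.89], [-0.75, 2.08], [0.22, 2.7], [-1.18, 4.32], [0.11, 2.71], [-2.7, 2.7]. Speed limits (rad/s): [2.57, 2.57, 3.14, 3.14, 3.14, 3.14].

INTERFACE

Orientations are given as a unit quaternion [w, x, y, z].
In Python, from rig import manip gives the robot as it stands.
- The arm moves only by the tool move_arm, never from a script. Its argument "deltas" is a list that holds one entry, the list of rows, each a list of 5 numbers: the shift along the tool's x, y, z normalised to -1 to 1, where 1 is 80 cm, then the turn about the tool's z normalised to -1 to 1, where 1 is 120 degrees, then the closure, from -1 (fully open) to 1 (shut). In form: [[[tx, ty, tz, twist, grip], ...]]. A call has 1 to 12 rows; each row is the pose to reach, as a shift and turn from the pose commanded when the call began, along the tool's axes at that moment; what a row does not reach only later rows make up. A row lasts 1/10 s, in which the tool goes at most 50 mm and 8.59 degrees, less where a joint would pass 70% of its speed; a pose out of reach is approached as far as the arm can. A call with a number of a shift or a turn outside -1 to 1 is refused whole. A call with a gripper value outside its range is refused whole. The fingers move at their own pace and stop on an object; "squeeze" is the grip in N (left out, the last holds). Time passes only in rows, so rows that repeat a pose let the fingers close. It gives the time, the measured TCP pose, the force, the opening and the grip force at its end, in the units of the state.
- manip.get_state(): the state, without advancing time (a new reading comes with each control period).
- manip.get_image(name): name is "scene" or "top"; returns the picture (480x640x3 uint8, red, green, blue); there is no depth.
- manip.camera_params(name): a dict with "fx", "fy", "cx", "cy" (pixels), "dist" ([k1, k2, p1, p2, k3] as OpenCV has them; the pictures are not rectified), "R" (3x3) and "t" (3): a world point X has camera coordinates R X + t. Camera axes: x right, y down, z forward; pixel columns grow to the right and rows downward; lengths in m; the calibration is good to about 2 mm. A picture is of the moment at which its call begins. camera_params takes no time and is no camera call.
- manip.sign_off(): hands the job in; it is judged then, once.
The state is a dict: "clock": time; "qpos": joint angles; "qd": joint speeds; "effort": joint torques, N m; "position": TCP position; "ee_rot": TCP orientation; "contact_force": force on the tool from outside, world axes, zero at the start; "moment": the same for the moment, N m; "width": finger opening in m; "gripper_force": force on a finger pad.
Only numpy, scipy, OpenCV 4.12 (cv2) and the standard library are available. Lean on these libraries where they do the work, as an engineer would, in place of code of your own. Each camera call takes 0.05 s, during which the arm holds its last target. There are 200 camera calls.

TASK

Two chrome deck plugs lie loose on the bench on their sides. Pick up the thicker one without letting it roll away, and lower it gently, without dropping it, into the open bronze fitting box so that it lies at rest in the two V-shaped rests, its thick body centred over them and its narrow nose pointing at the big knurled knob; let go of it there. Leave the slim plug where it lies.

Things in the scene. Friction and masses are not known exactly. Their poses are not given: they have to be found in the camera images.
- deck_plug: Thicker chrome deck plug lying on its side, free to roll: a cylinder 36 mm in diameter, 100 mm long, with a nose 24 mm in diameter, 30 mm long, on one end. About 0.35 kg. Origin on its axis at the middle of the 100 mm body (18 mm above the bench); x axis along it towards the nose, at first pointing away from the robot within 35 degrees; y, z turn as it rolls. Which plug lies on which side varies.
- slim_plug: Slim chrome deck plug, to be left alone: the same shape and lengths as the thick one, but its body is 24 mm in diameter and its nose 15 mm. Loose on its side, may roll. Origin on its axis at the middle of its 100 mm body, x axis towards its nose.
- fitting_box: Bronze box fixed to the bench: plate 250 (x) by 110 by 12 mm, long sides and top open. Origin: bench level, plate's middle, z up. 90-degree V rests, 14 mm long in x, at x = -35 and +35 mm, 56 mm finger gap between; arms 47 mm high, to y = +-28. Seated centred, the thick plug's origin is at x = 0, y = 0, z = 50 mm, its x axis along the box's. End walls 70 mm high, inner faces x = -75 and +115.
- clamp_knob (a point): Centre of the box's big knurled knob, 60 mm in diameter, outside the box's +x end wall: at x = 155, y = 0, z = 50 mm in the box's frame, on the far end from the robot within 20 degrees. Its screw's pad stands inside the wall to x = +105 mm. Outside the other end wall is a small toggle, flipped back, to x = -148 mm, 66 mm high. Both are fixed and not used.
Mind the look-alikes: they are no part of the job. What is shaped like the deck_plug but green or pink is not meant.

How it is judged:
By the outcome, as a careful person would: the job done as asked, in the order asked, and still so for the second after the job is handed in, with the robot touching nothing.
It also fails if it takes over 45 s, if anything falls off the work surface, if the arm or the gripper's body presses on something with over 40 N, if the wrist force passes 120 N, or if a joint passes its speed limit or range.

## Working session

There is one attempt and no reset: what is moved stays moved. The work goes in short steps, Python scripts to look and compute and a tool call to move; the robot and the scene stay as the last step left them, time stands still between calls to the robot, and variables do not carry over. Pictures are saved under pics/ and viewed, at most 10 in all, crops included, and the job is handed in when it is done.

Besides the shell and the picture viewer there is one more tool, called after "Request:" as name(argument=value, ...), one argument or row to a line, values as JSON. move_arm: Moves the arm, as the interface text tells. Scaled input: -1 to 1 covers 80 cm each way for a shift and 120 degrees each way for a turn. Its arguments: {"type":"object","properties":{"deltas":{"type":"array","items":{"type":"array","items":{"type":"array","items":{"type":"number","minimum":-1,"maximum":1}}}},"squeeze":{"type":"number"}},"required":["deltas"]}

```bash
mkdir -p pics
python3 - <<'E'
from rig import manip
import cv2,numpy as np
s=manip.get_state(); print(s['clock'],s['position'],s['ee_rot'],s['width'])
for n in('scene','top'):
    im=manip.get_image(n); cv2.imwrite(f'pics/{n}0.png',im[:,:,::-1])
    p=manip.camera_params(n); print(n,{k:np.round(v,4).tolist() for k,v in p.items()})
E
```

```text
0.0 [ 0.17791276 -0.54620544  0.21734355] [-9.02500157e-04  9.87635994e-01  1.56762007e-01 -3.62641113e-05] 0.08543124622715109
scene {'fx': 433.5833, 'fy': 433.5833, 'cx': 315.9043, 'cy': 239.0799, 'dist': [-0.0091, 0.0, 0.0, 0.0, 0.0], 'R': [[0.1607, 0.987, -0.0023], [0.7643, -0.1259, -0.6324], [-0.6245, 0.0999, -0.7746]], 't': [-0.0138, -0.3742, 1.2483]}
top {'fx': 542.8672, 'fy': 542.8672, 'cx': 319.7255, 'cy': 237.1807, 'dist': [-0.0039, 0.0, 0.0, 0.0, 0.0], 'R': [[0.0258, -0.9997, -0.0047], [-0.997, -0.0254, -0.0737], [0.0735, 0.0066, -0.9973]], 't': [-0.0874, 0.5383, 1.2149]}
```

View pics/top0.png

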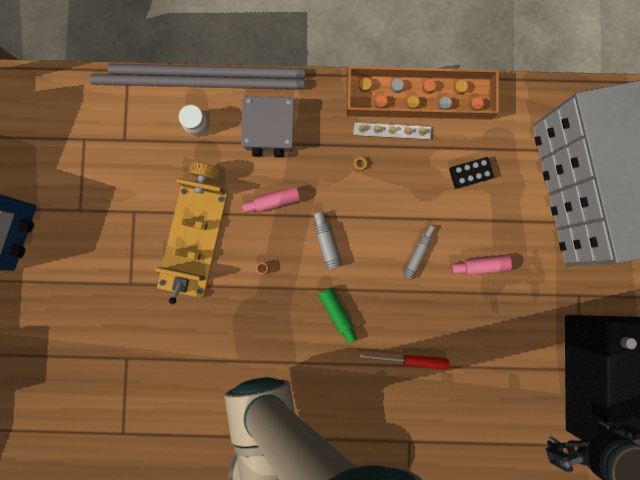

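View pics/scene0.png

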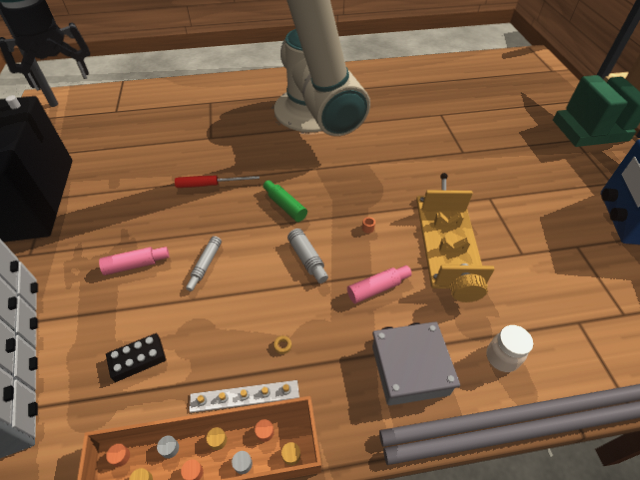

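Run:
```python
import cv2,numpy as np
im=cv2.imread('pics/top0.png')
a=cv2.resize(im[200:290,300:450],None,fx=5,fy=5,interpolation=cv2.INTER_CUBIC)[:, :]
cv2.imwrite('pics/cropA.png',a)
b=cv2.resize(im[150:310,140:250],None,fx=3.7,fy=3.7,interpolation=cv2.INTER_CUBIC)
cv2.imwrite('pics/cropB.png',b)
```

```text
(no output)
```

View pics/cropA.png

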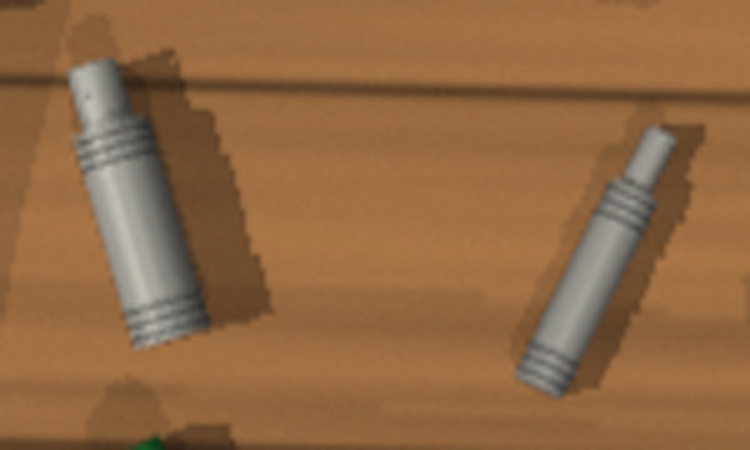

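View pics/cropB.png

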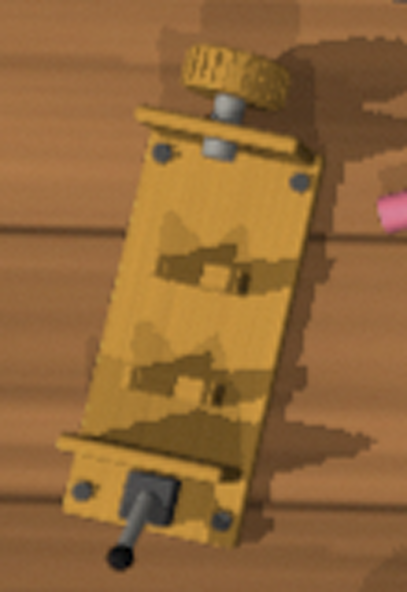

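Candidates, in top pixels: the chrome at (327,242) is about 15 px wide. The chrome at (421,252) is about 10 px wide. The green (337,315) and the pinks (271,200) and (482,265) are decoys. The thick chrome plug is the one at (327,242): the crop shows it clearly wider, with its nose up and left at (319,213). The box is at (193,240), with its knob at (203,170) at the far end.

```bash
cat > h.py <<'E'
from rig import manip
import cv2,numpy as np
from scipy.optimize import least_squares
C={n:manip.camera_params(n) for n in('top','scene')}
def proj(n,X):
    p=C[n];K=np.array([[p['fx'],0,p['cx']],[0,p['fy'],p['cy']],[0,0,1]])
    return cv2.projectPoints(np.float64(X).reshape(-1,3),cv2.Rodrigues(np.array(p['R']))[0],np.float64(p['t']),K,np.float64(p['dist']))[0][:,0]
def ray(n,uv,z):
    f=lambda q:(proj(n,[q[0],q[1],z])[0]-uv)
    return np.r_[least_squares(f,[.5,0]).x,z]
def place(pose,P):
    x,y,a=pose;c,s=np.cos(a),np.sin(a);P=np.float64(P)
    return np.c_[x+c*P[:,0]-s*P[:,1],y+s*P[:,0]+c*P[:,1],P[:,2]]
def fit(obs,x0):  # obs: list of (cam, local point, uv)
    def f(q): return np.concatenate([proj(n,place(q,[P]))[0]-uv for n,P,uv in obs])
    r=least_squares(f,x0);return r.x,np.round(r.fun.reshape(-1,2),1).tolist()
E
python3 - <<'E'
from h import *
A=lambda u,v:np.array([u/5+299.6,v/5+199.6]); B=lambda u,v:np.array([u/3.7+139.6,v/3.7+149.6])
plug,r=fit([('top',[.08,0,.018],A(93,66)),('top',[-.05,.018,.018],A(134,346)),('top',[-.05,-.018,.018],A(209,327)),('top',[.05,.018,.018],A(77,143)),('top',[.05,-.018,.018],A(148,120))],[.5,0,0]);print('plug',plug,r)
box,r=fit([('top',[-.125,-.055,.012],B(237,547)),('top',[-.125,.055,.012],B(63,512)),('top',[.125,-.055,.012],B(322,157)),('top',[.155,0,.08],B(236,62))],[.5,.3,0]);print('box',box,r)
BX=[[a,b,.012] for a in(-.125,.125) for b in(-.055,.055)]+[[a,b,.047] for a in(-.042,-.028,.028,.042) for b in(-.028,.028)]+[[.115,0,.07],[-.075,0,.07],[.155,0,.05],[.105,0,.05]]
PL=[[-.05,.018,.018],[-.05,-.018,.018],[.05,.018,.018],[.05,-.018,.018],[.08,.012,.018],[.08,-.012,.018]]
out=[]
for n,(x0,y0,x1,y1) in {'top':(150,150,350,310),'scene':(280,170,500,310)}.items():
    im=cv2.imread(f'pics/{n}0.png')[y0:y1,x0:x1];k=3.6
    im=cv2.resize(im,None,fx=k,fy=k,interpolation=cv2.INTER_CUBIC)
    for pose,P in((plug,PL),(box,BX)):
        for u,v in proj(n,place(pose,P)): cv2.circle(im,(int((u-x0+.5)*k),int((v-y0+.5)*k)),2,(255,0,255),-1)
    cv2.imwrite(f'pics/ov_{n}.png',im)
E
```

```text
plug [ 0.52009992 -0.0928454   0.30576623] [[0.1, -0.1], [0.1, 0.9], [0.3, 0.3], [-0.7, -0.7], [0.3, -0.5]]
box [ 0.52958252  0.21714894 -0.1905242 ] [[-0.1, 0.2], [-0.0, -0.7], [1.8, -0.9], [-1.6, 1.3]]
```

View pics/ov_top.png

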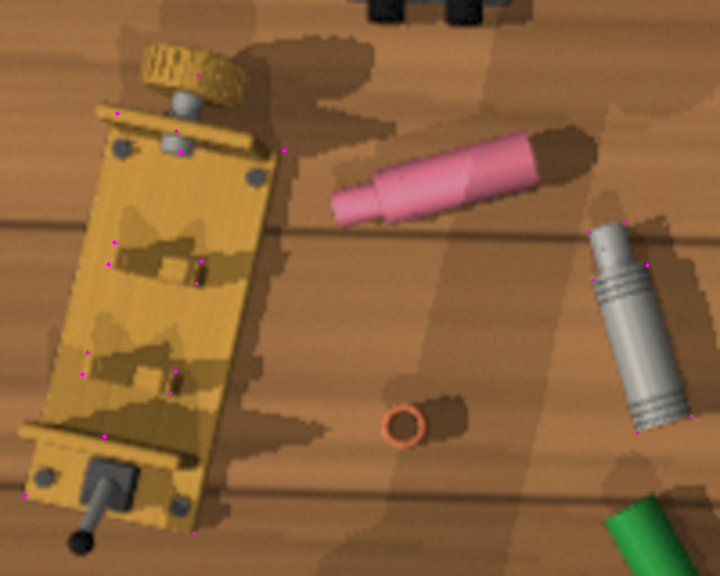

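View pics/ov_scene.png

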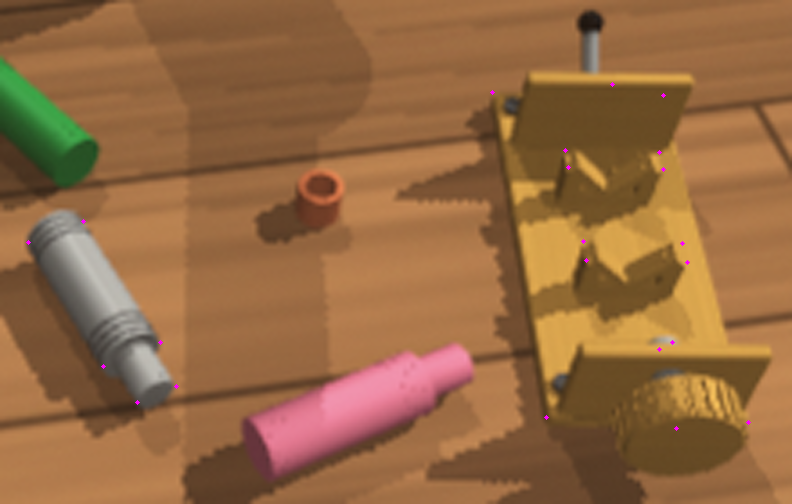

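Run:
```python
from h import *
from scipy.spatial.transform import Rotation as R
T=lambda u,v:np.array([u/3.6+149.5,v/3.6+149.5]);S=lambda u,v:np.array([u/3.6+279.5,v/3.6+169.5])
o=[('top',[-.125,.055,.012],T(25,495)),('top',[-.125,-.055,.012],T(194,533)),('top',[-.075,0,.07],T(106,441)),('top',[.115,0,.07],T(178,132)),
('top',[-.028,-.028,.047],T(181,373)),('top',[-.042,-.028,.047],T(173,393)),('top',[.042,-.028,.047],T(204,262)),('top',[.028,-.028,.047],T(197,285)),
('scene',[-.125,-.055+.11*0,.012],S(497,93)) if 0 else ('scene',[-.075,0,.07],S(610,83)),('scene',[.115,0,.07],S(676,346)),('scene',[.042,.028,.047],S(682,262)),('scene',[.042,-.028,.047],S(585,262))]
box,r=fit(o,[.53,.217,-.19]);print('box',box,r)
s=manip.get_state();Rm=R.from_quat(np.array(s['ee_rot'])[[1,2,3,0]]).as_matrix();print(Rm.round(3),s['position'])
plug=np.array([.5201,-.0928,.3058])
for t in([.24,-.3,.22],[.5201,-.0928,.10],[.5201,-.0928,.013]):print(t,(Rm.T@(np.array(t)-s['position'])/.8).round(4))
yaw=np.arctan2(Rm[1,0],Rm[0,0]);print('yaw',yaw,'twist',np.degrees(yaw-plug[2])/120,np.degrees(plug[2]-box[2])/120)
for z in(0,.15):print('blackbox corner',ray('top',[565,440],z),ray('top',[565,316],z),'walls',ray('top',[535,125],z))
```

```text
box [ 0.52938853  0.21625867 -0.18806688] [[0.7, 0.4], [0.7, 0.2], [-0.0, -1.2], [-0.1, 0.0], [-1.0, -0.3], [-0.2, 0.3], [-0.2, -0.1], [0.3, -0.4], [0.1, 0.5], [-1.3, -0.9], [1.0, 0.0], [0.2, -0.5]]
[[ 0.951  0.31  -0.   ]
 [ 0.31  -0.951  0.002]
 [ 0.    -0.002 -1.   ]] [ 0.17795229 -0.54624733  0.21740372]
[0.24, -0.3, 0.22] [ 0.1691 -0.2687 -0.0028]
[0.5201, -0.0928, 0.1] [ 0.5821 -0.4063  0.1476]
[0.5201, -0.0928, 0.013] [ 0.5821 -0.4061  0.2563]
yaw 0.31482357478459083 twist 0.0043084395939810395 0.23580406406202273
blackbox corner [ 0.09911141 -0.63608168  0.        ] [ 0.37570425 -0.63789212  0.        ] walls [ 0.81821233 -0.57101601  0.        ]
blackbox corner [ 0.1411418  -0.56960752  0.15      ] [ 0.38456577 -0.57120085  0.15      ] walls [ 0.77400849 -0.51234449  0.15      ]
```

Request:
move_arm(
  deltas=[
    [[0.085,-0.134,-0.003,0,-1],[0.169,-0.269,-0.003,0,-1],[0.169,-0.269,-0.003,0,-1],[0.169,-0.269,-0.003,0,-1],[0.169,-0.269,-0.003,0,-1],[0.582,-0.406,0.05,0.004,-1],[0.582,-0.406,0.05,0.004,-1],[0.582,-0.406,0.1,0.004,-1],[0.582,-0.406,0.14,0.004,-1],[0.582,-0.406,0.148,0.004,-1],[0.582,-0.406,0.148,0.004,-1],[0.582,-0.406,0.148,0.004,-1]],
  ],
  squeeze=50,
)

```text
clock: 1.3
position: [0.5031, -0.1058, 0.1095]
ee_rot: [0.0, 0.988, 0.153, -0.0]
contact_force: [0.5, -0.7, 0.3]
width: 0.0853
gripper_force: 0.0
```

```bash
cat >> h.py <<'E'
from scipy.spatial.transform import Rotation as R
def go(t,yaw):
    s=manip.get_state();Rm=R.from_quat(np.array(s['ee_rot'])[[1,2,3,0]]).as_matrix()
    y=np.arctan2(Rm[1,0],Rm[0,0]);print(s['clock'],np.round(s['position'],4),'yaw',round(y,4),'F',np.round(s['contact_force'],1),'w',round(s['width'],4),'delta',(Rm.T@(np.array(t)-s['position'])/.8).round(4),'twist',round(np.degrees(y-yaw)/120,4))
E
python3 - <<'E'
from h import *
im=manip.get_image('scene');x0,y0,k=240,170,5
im=cv2.resize(im[y0:310,x0:380,::-1],None,fx=k,fy=k)
PL=[[-.05,.018,.018],[-.05,-.018,.018],[.05,.018,.018],[.05,-.018,.018],[.08,.012,.018],[.08,-.012,.018]]
for u,v in proj('scene',place([.5201,-.0928,.3058],PL)):cv2.circle(im,(int((u-x0+.5)*k),int((v-y0+.5)*k)),2,(255,0,255),-1)
cv2.imwrite('pics/pre.png',im)
go([.5201,-.0928,.10],.3058);go([.5201,-.0928,.013],.3058)
E
```

```text
1.35 [ 0.5074 -0.1015  0.1062] yaw 0.3082 F [ 4.8  2.8 -1.1] w 0.0852 delta [ 0.0184 -0.0056  0.0078] twist 0.0011
1.35 [ 0.5074 -0.1015  0.1062] yaw 0.3082 F [ 4.8  2.8 -1.1] w 0.0852 delta [ 0.0181 -0.005   0.1166] twist 0.0011
```

View pics/pre.png

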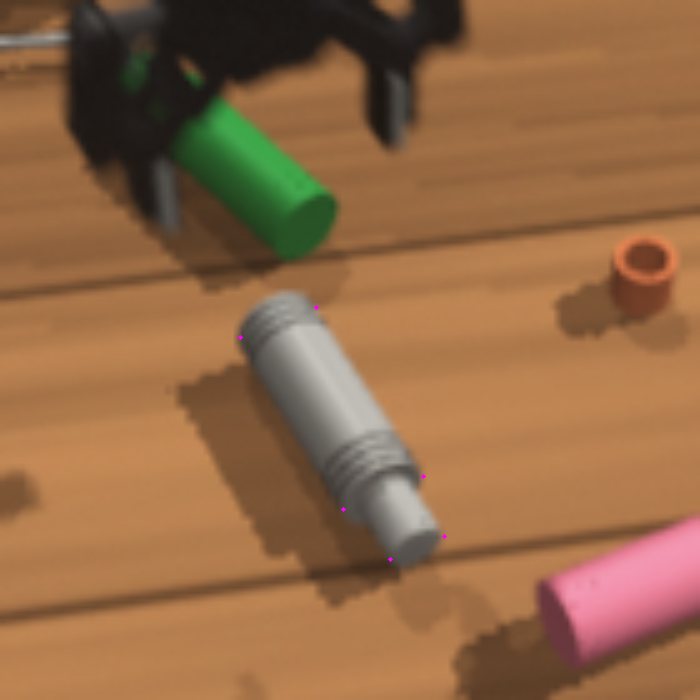

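The plug has not moved: the overlay sits on it, and its nose end is at crop (412,545). I'll let the arm settle before descending.

Request:
move_arm(
  deltas=[
    [[0,0,0,0,-1],[0,0,0,0,-1],[0,0,0,0,-1]],
  ],
)

```text
clock: 1.65
position: [0.5014, -0.1081, 0.1111]
ee_rot: [0.0, 0.988, 0.152, 0.0]
contact_force: [-0.3, 0.8, 0.5]
width: 0.0854
gripper_force: 0.0
```

```bash
python3 -c "
from h import *
go([.5201,-.0928,.10],.3058);go([.5201,-.0928,.013],.3058)"
```

```text
1.65 [ 0.5014 -0.1081  0.1111] yaw 0.3054 F [-0.3  0.8  0.5] w 0.0854 delta [ 0.0281 -0.0112  0.0139] twist -0.0002
1.65 [ 0.5014 -0.1081  0.1111] yaw 0.3054 F [-0.3  0.8  0.5] w 0.0854 delta [ 0.0281 -0.0113  0.1226] twist -0.0002
```

Request:
move_arm(
  deltas=[
    [[0.028,-0.011,0.014,0,-1],[0.028,-0.011,0.05,0,-1],[0.028,-0.011,0.085,0,-1],[0.028,-0.011,0.105,0,-1],[0.028,-0.011,0.118,0,-1],[0.028,-0.011,0.123,0,-1],[0.028,-0.011,0.123,0,-1],[0.028,-0.011,0.123,0,-1]],
  ],
)

```text
clock: 2.45
position: [0.5215, -0.0928, 0.0132]
ee_rot: [0.001, 0.988, 0.152, 0.001]
contact_force: [-0.1, -0.3, -0.4]
width: 0.0854
gripper_force: 0.0
```

```bash
python3 -c "
from h import *
go([.5201,-.0928,.013],.3058)"
```

```text
2.45 [ 0.5215 -0.0928  0.0132] yaw 0.3059 F [-0.1 -0.3 -0.4] w 0.0854 delta [-0.0016 -0.0005  0.0002] twist 0.0
```

Request:
move_arm(
  deltas=[
    [[-0.001,0,0,0,-0.5],[-0.001,0,0,0,-0.1],[-0.001,0,0,0,0],[-0.001,0,0,0,0.1],[-0.001,0,0,0,0.2],[-0.001,0,0,0,0.4],[-0.001,0,0,0,1],[-0.001,0,0,0,1],[-0.001,0,0,0,1],[-0.001,0,0,0,1]],
  ],
  squeeze=50,
)

```text
clock: 3.45
position: [0.5205, -0.0934, 0.0129]
ee_rot: [0.001, 0.988, 0.153, 0.0]
contact_force: [-0.8, -2.8, 5.3]
width: 0.0274
gripper_force: 43.9
```

Run:
```python
from h import *
im=manip.get_image('scene');x0,y0,k=250,180,5
im=cv2.resize(im[y0:300,x0:380,::-1],None,fx=k,fy=k)
cv2.imwrite('pics/grip.png',im)
go([.5201,-.0928,.013],.3058);s=manip.get_state();print(s['gripper_force'],s['moment'])
```

```text
3.5 [ 0.5205 -0.0934  0.0129] yaw 0.3071 F [-0.4 -2.5  5.8] w 0.0274 delta [-0.0002 -0.0009 -0.0001] twist 0.0006
43.927202224731445 [-0.55648792  0.19139297 -0.0114103 ]
```

View pics/grip.png

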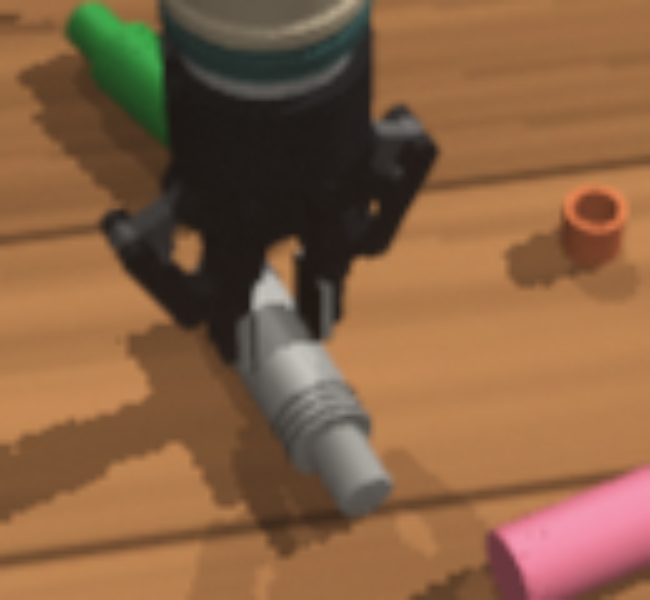

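The jaw width reads 27 mm where 36 mm is expected, so the pads probably hold the plug near their tips, above its axis. I'll open slightly, go 5 mm lower and close again.

Request:
move_arm(
  deltas=[
    [[0,0,0,0,0.1],[0,0,0,0,-0.1],[0,0,0,0,-0.3],[0,0,0.003,0,-0.3],[0,0,0.006,0,-0.3],[0,0,0.006,0,-0.3]],
  ],
)

```text
clock: 4.1
position: [0.5195, -0.0923, 0.0068]
ee_rot: [-0.0, 0.988, 0.153, -0.001]
contact_force: [0.5, 0.4, 0.0]
width: 0.055
gripper_force: 0.0
```

Run:
```python
from h import *
im=manip.get_image('scene');x0,y0,k=250,180,5
im=cv2.resize(im[y0:300,x0:380,::-1],None,fx=k,fy=k)
PL=[[-.05,.018,.018],[-.05,-.018,.018],[.05,.018,.018],[.05,-.018,.018],[.08,.012,.018],[.08,-.012,.018]]
for u,v in proj('scene',place([.5201,-.0928,.3058],PL)):cv2.circle(im,(int((u-x0+.5)*k),int((v-y0+.5)*k)),2,(255,0,255),-1)
cv2.imwrite('pics/regrip.png',im)
go([.5201,-.0928,.008],.3058)
```

```text
4.15 [ 0.5197 -0.0923  0.007 ] yaw 0.3064 F [ 0.6 -1.5 -0.6] w 0.0557 delta [ 0.0003  0.0007 -0.0012] twist 0.0003
```

View pics/regrip.png

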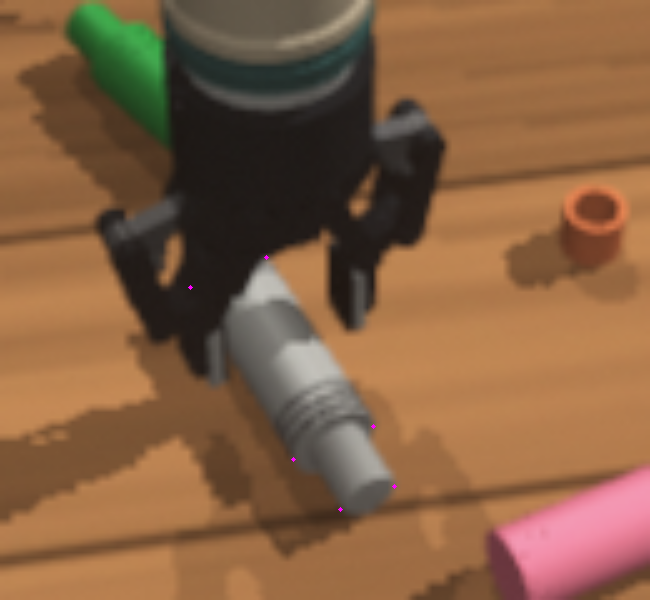

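The plug is still in place between the pads, with its nose at (365,495) in the crop. Closing again with a lighter grip.

Request:
move_arm(
  deltas=[
    [[0,0,0,0,-0.1],[0,0,0,0,0.05],[0,0,0,0,0.15],[0,0,0,0,0.3],[0,0,0,0,1],[0,0,0,0,1],[0,0,0,0,1]],
  ],
  squeeze=35,
)

```text
clock: 4.85
position: [0.5201, -0.0925, 0.0078]
ee_rot: [0.0, 0.988, 0.153, 0.0]
contact_force: [-0.9, 0.3, 6.5]
width: 0.0331
gripper_force: 34.5
```

Request:
move_arm(
  deltas=[
    [[0,0,-0.004,0,1],[0,0,-0.01,0,1],[0,0,-0.02,0,1],[0,0,-0.035,0,1],[0,0,-0.05,0,1],[0,0,-0.05,0,1],[0,0,-0.05,0,1]],
  ],
  squeeze=50,
)

```text
clock: 5.55
position: [0.5204, -0.0926, 0.0481]
ee_rot: [0.0, 0.988, 0.153, 0.001]
contact_force: [-0.2, -0.3, -5.0]
width: 0.0319
gripper_force: 48.5
```

Run:
```python
from h import *
im=manip.get_image('scene');x0,y0,k=250,150,5
im=cv2.resize(im[y0:270+30,x0:380,::-1],None,fx=4,fy=4)
cv2.imwrite('pics/lift.png',im)
s=manip.get_state();print(s['width'],s['gripper_force'],s['contact_force'],s['moment'])
```

```text
0.03168274626966242 48.50675046443939 [-0.93433172 -0.80563127 -4.56483401] [ 0.00084813 -0.00241074 -0.0209723 ]
```

View pics/lift.png

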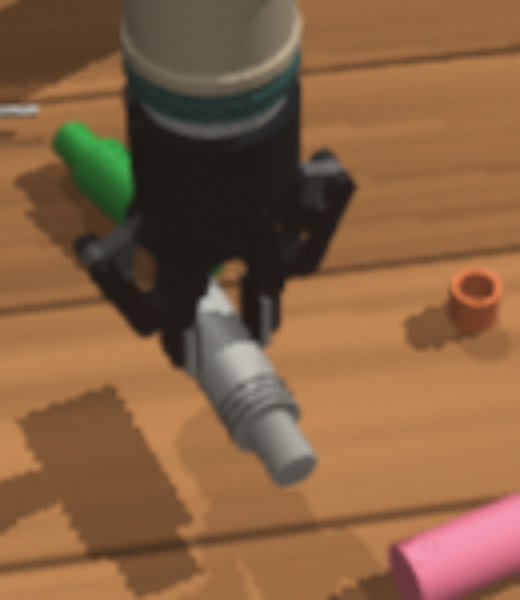

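The plug is off the bench and level, held by 48 N with about 4.6 N of load on the wrist. The picture quota is used up, so from here I check by numbers.

Run:
```python
from h import *
b=[.5294,.2163];
for z in(.16,.075,.041):go(b+[z],-.188)
s=manip.get_state();print(s['width'],s['gripper_force'])
```

```text
5.6 [ 0.5199 -0.0924  0.0476] yaw 0.3064 F [-0.9 -0.8 -4.6] w 0.0317 delta [ 0.1278 -0.3643 -0.1406] twist 0.2361
5.6 [ 0.5199 -0.0924  0.0476] yaw 0.3064 F [-0.9 -0.8 -4.6] w 0.0317 delta [ 0.1278 -0.3643 -0.0343] twist 0.2361
5.6 [ 0.5199 -0.0924  0.0476] yaw 0.3064 F [-0.9 -0.8 -4.6] w 0.0317 delta [ 0.1278 -0.3643  0.0082] twist 0.2361
0.03168274626966242 48.50675046443939
```

Request:
move_arm(
  deltas=[
    [[0,0,-0.03,0,1],[0,0,-0.07,0,1],[0,-0.02,-0.11,0,1],[0.015,-0.05,-0.14,0.03,1],[0.03,-0.085,-0.14,0.06,1],[0.042,-0.12,-0.14,0.09,1],[0.056,-0.16,-0.14,0.12,1],[0.07,-0.2,-0.14,0.15,1],[0.084,-0.24,-0.14,0.18,1],[0.1,-0.28,-0.14,0.21,1],[0.112,-0.32,-0.14,0.236,1],[0.121,-0.345,-0.14,0.236,1]],
  ],
)

```text
clock: 6.8
position: [0.528, 0.2022, 0.1584]
ee_rot: [-0.0, 0.996, -0.094, -0.001]
contact_force: [-0.6, -0.6, -4.8]
width: 0.0319
gripper_force: 49.3
```

Request:
move_arm(
  deltas=[
    [[0,0,0,0,1],[0,0,0,0,1]],
  ],
)

```text
clock: 7.0
position: [0.5283, 0.1999, 0.1585]
ee_rot: [0.001, 0.996, -0.093, -0.001]
contact_force: [-0.4, 0.2, -5.2]
width: 0.0314
gripper_force: 49.4
```

Run:
```python
from h import *
b=[.5294,.2163];
for z in(.16,.09,.041):go(b+[z],-.188)
s=manip.get_state();print(s['width'],s['gripper_force'])
```

```text
7.0 [0.5283 0.1999 0.1585] yaw -0.1864 F [-0.4  0.2 -5.2] w 0.0314 delta [-0.0024 -0.0204 -0.0019] twist 0.0007
7.0 [0.5283 0.1999 0.1585] yaw -0.1864 F [-0.4  0.2 -5.2] w 0.0314 delta [-0.0023 -0.0206  0.0856] twist 0.0007
7.0 [0.5283 0.1999 0.1585] yaw -0.1864 F [-0.4  0.2 -5.2] w 0.0314 delta [-0.0022 -0.0207  0.1468] twist 0.0007
0.031390527397055154 49.35580909252167
```

Request:
move_arm(
  deltas=[
    [[-0.002,-0.0205,0,0,1],[-0.002,-0.0205,0.02,0,1],[-0.002,-0.0205,0.05,0,1],[-0.002,-0.0205,0.075,0,1],[-0.002,-0.0205,0.085,0,1],[-0.002,-0.0205,0.085,0,1],[-0.002,-0.0205,0.085,0,1]],
  ],
)

```text
clock: 7.7
position: [0.5313, 0.2163, 0.0921]
ee_rot: [-0.0, 0.996, -0.094, 0.001]
contact_force: [-0.3, -0.8, -4.1]
width: 0.0316
gripper_force: 49.4
```

Run:
```python
from h import *
b=[.5294,.2163];go(b+[.09],-.188);go(b+[.041],-.188)
s=manip.get_state();p=s['position'];pose=[p[0],p[1],-.187];z=p[2]+.0102
P=[[.08,0,z],[.08,.012,z],[.08,-.012,z],[.05,.018,z],[.05,-.018,z],[.08,0,z+.012],[.08,0,z-.012]]
for n in('scene','top'):
    im=manip.get_image(n);hsv=cv2.cvtColor(im,cv2.COLOR_RGB2HSV);q=proj(n,place(pose,P));print(n,q.round(1).tolist())
    m=((hsv[...,1]<60)&(hsv[...,2]>70)).astype(np.uint8)
    u,v=q[0].round().astype(int);sub=m[v-20:v+20,u-22:u+22];print(u-22,v-20)
    print('\n'.join(''.join('.#'[x] for x in r) for r in sub))
```

```text
7.7 [0.5313 0.2163 0.0921] yaw -0.1885 F [-0.3 -0.8 -4.1] w 0.0316 delta [-0.0024  0.0004  0.0026] twist -0.0002
7.7 [0.5313 0.2163 0.0921] yaw -0.1885 F [-0.3 -0.8 -4.1] w 0.0316 delta [-0.0025  0.0005  0.0638] twist -0.0002
scene [[467.4, 240.2], [473.9, 240.3], [461.0, 240.0], [473.8, 228.1], [454.9, 227.8], [469.2, 236.1], [465.7, 244.2]]
445 220
...............#############................
..............##############................
................############................
...............##############...............
.............################...............
............#################...............
............#################...............
...........##################...............
..........####..#############...............
...........###..#############...............
...........###..############................
............##..###########.................
.............#..############................
................############................
................############................
................############................
................###########
[... 2277 characters left out ...]
#####....................
..............##########....................
..............##########....................
..............#########.....................
..............#########.....................
.............##########.....................
.............##########.....................
.............#########......................
..........############......................
..........############......................
.........###############....................
.........###########........................
.........#############......................
.........###########........................
..........#########.........................
...........#########........................
```

The held nose is within about 1 px (2 mm) of the prediction in both cameras. Lowering.

Request:
move_arm(
  deltas=[
    [[-0.002,0,0.01,0,1],[-0.002,0,0.025,0,1],[-0.002,0,0.038,0,1],[-0.002,0,0.047,0,1],[-0.002,0,0.054,0,1],[-0.002,0,0.058,0,1],[-0.002,0,0.06,0,1],[-0.002,0,0.06,0,1],[-0.002,0,0.06,0,1]],
  ],
)

```text
clock: 8.7
position: [0.5292, 0.2167, 0.0437]
ee_rot: [-0.0, 0.996, -0.094, 0.0]
contact_force: [-0.3, -0.3, -3.5]
width: 0.0316
gripper_force: 49.4
```

Request:
move_arm(
  deltas=[
    [[0,0,0.0012,0,1],[0,0,0.0025,0,1],[0,0,0.0037,0,1],[0,0,0.0037,0,1]],
  ],
)

```text
clock: 9.1
position: [0.5294, 0.2171, 0.0408]
ee_rot: [-0.0, 0.996, -0.094, 0.001]
contact_force: [-0.2, 1.3, -0.6]
width: 0.0316
gripper_force: 50.0
```

Request:
move_arm(
  deltas=[
    [[0,0,0.0008,0,1],[0,0,0.0016,0,1],[0,0,0.0016,0,1]],
  ],
)

```text
clock: 9.4
position: [0.5298, 0.2176, 0.0401]
ee_rot: [-0.001, 0.996, -0.094, 0.001]
contact_force: [-0.9, 3.9, 4.8]
width: 0.0315
gripper_force: 51.5
```

Request:
move_arm(
  deltas=[
    [[0,-0.0006,0.0008,0,1],[0,-0.0006,0.0008,0,1]],
  ],
)

```text
clock: 9.6
position: [0.5298, 0.2177, 0.04]
ee_rot: [-0.001, 0.996, -0.094, 0.001]
contact_force: [-1.8, 2.3, 8.7]
width: 0.0316
gripper_force: 52.3
```

Seated: Fz is rising and z has stopped dropping. Opening slowly.

Request:
move_arm(
  deltas=[
    [[0,0,0,0,0.3],[0,0,0,0,0.2],[0,0,0,0,0.1],[0,0,0,0,0],[0,0,0,0,-0.15],[0,0,0,0,-0.3],[0,0,0,0,-0.4],[0,0,0,0,-0.4],[0,0,0,0,-0.4]],
  ],
)

```text
clock: 10.5
position: [0.529, 0.217, 0.0384]
ee_rot: [0.0, 0.996, -0.094, -0.0]
contact_force: [0.9, -0.4, -0.1]
width: 0.0597
gripper_force: 0.0
```

```bash
cat > chk.py <<'E'
from h import *
s=manip.get_state();print(s['clock'],s['width'],s['position'],s['contact_force'])
z=.05;P=[[.08,0,z],[.08,.012,z],[.08,-.012,z],[.05,.018,z],[.05,-.018,z],[.08,0,z+.012],[.08,0,z-.012],[-.05,.018,z],[-.05,-.018,z]]
for n in('scene','top'):
    im=manip.get_image(n);hsv=cv2.cvtColor(im,cv2.COLOR_RGB2HSV);q=proj(n,place([.5294,.2163,-.188],P));print(n,q.round(1).tolist())
    m=((hsv[...,1]<60)&(hsv[...,2]>60)).astype(np.uint8)
    u,v=proj(n,place([.5294,.2163,-.188],[[.02,0,z]]))[0].round().astype(int);sub=m[v-32:v+40,u-22:u+22];print(u-22,v-32)
    print('\n'.join(''.join('.#'[x] for x in r) for r in sub))
E
python3 chk.py
```

```text
10.5 0.059732065972948174 [0.52904727 0.21701349 0.0384275 ] [ 0.86504383 -0.41298548 -0.08825988]
scene [[459.9, 256.2], [466.0, 256.3], [453.7, 256.1], [466.2, 244.4], [448.1, 244.1], [461.5, 252.5], [458.3, 259.8], [457.2, 208.0], [440.4, 207.7]]
433 201
............................................
............................................
............................................
.......................#....................
......................###...................
....................#####...................
...................#######..................
................##########..................
...............###########..................
..............############..................
.............##############.................
............###############.................
............###############.................
........###################................#
........####################..............##
.......###.#################..............##
.......###.#################..............##
.......######################............###
......###..##################...
[... 5094 characters left out ...]
####.....................
.......##############.......................
.......################.....................
.......###############......................
.......##############.......................
........##############......................
............######.#........................
...................##.......................
............................................
............................................
............................................
............................................
............................................
............................................
............................................
............................................
```

The plug lies where the model puts it, within about 1 px at nose and tail. Withdrawing straight up.

Request:
move_arm(
  deltas=[
    [[0,0,-0.01,0,-0.4],[0,0,-0.03,0,-0.4],[0,0,-0.06,0,-0.4],[0,0,-0.1,0,-0.4],[0,0,-0.15,0,-0.4],[0,0,-0.2,0,-0.4],[0,0,-0.2,0,-0.4],[0,0,-0.2,0,-0.4],[0,0,-0.2,0,-0.4],[0,0,-0.2,0,-0.4]],
  ],
)

```text
clock: 11.6
position: [0.528, 0.2168, 0.1969]
ee_rot: [0.001, 0.996, -0.094, -0.002]
contact_force: [0.4, 0.5, 0.6]
width: 0.06
gripper_force: 0.0
```

```bash
python3 chk.py | sed -n '1,75p'
```

```text
11.6 0.060018135230382075 [0.52796604 0.21676584 0.19686817] [0.37884902 0.51373563 0.62147193]
scene [[459.9, 256.2], [466.0, 256.3], [453.7, 256.1], [466.2, 244.4], [448.1, 244.1], [461.5, 252.5], [458.3, 259.8], [457.2, 208.0], [440.4, 207.7]]
433 201
............................................
............................................
...............#######......................
.............###########....................
...........##############...................
...........##############...................
..........################..................
..........#.##############..................
............##############..................
...........#.#############..................
...........################.................
...........################.................
..........#################.................
..........#################.................
..........##################................
...........#################................
...........#################................
...........##################...............
...........##################......
[... 1694 characters left out ...]
....#########............
........................######..............
............................................
............................................
............................................
............................................
............................................
..............................####..........
............................................
............................................
............................................
............................................
............................................
............................................
............................................
............................................
```

The plug is still at rest in the V rests and the gripper is clear of it.

```bash
python3 -c "
from rig import manip
print(manip.sign_off())"
```

```text
the job is handed in; nothing more can be done
None
```

The thick chrome plug rests in the V rests, centred to about 2 mm by the camera checks, with its nose towards the knurled knob. It is released, the slim plug was left alone, and the job was handed in at about 12 s.

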